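Lock the chip cabinet: hasp over, pin in, tug to prove it

TASK

Swing the hasp of the small green chip cabinet shut so that its slot goes over the staple and the strap lies against the front, then drop the retaining pin, knob up, all the way through the staple's loop and let go of it. Then prove that it holds: pull the hasp's rolled free end away from the cabinet with about 10 newtons for about half a second, without touching the pin. Leave the pin in the loop, let go of everything, and leave all the other things where they are.

Things in the scene. Friction and masses are not known exactly. Their poses are not given: they have to be found in the camera images.
- case: Fixed green steel chip cabinet, 160 deep (x) x 220 wide (y) x 108 high mm (a low folded carrying handle on top reaches 124), on the table. Origin: centre of its underside; x points from its front to its back, z up. Its front face is the plane x = -80 mm, its right side y = -110 mm. On the face: an upright hinge at y = +20 with the hasp, and a steel staple at y = -70, z = 80 mm.
- hinge (a point): Axis of the hasp's hinge at mid height: case's (-82, 20, 80) mm. Axes as the case's. The hasp is a flat steel strap 4 mm thick, 52 mm high (54 to 106 mm above the table). Along it from the hinge: slot for the staple 66 to 122 mm (32 mm high), plain plate 122 to 190 mm, rolled end at 190 mm. Shut, its last 60 mm stick out past the cabinet's right side, with free room behind.
- hasp (a joint): Hasp angle, rad: 0 shut (strap flat on the front face, pointing to the case's -y); grows as the free end swings out to the case's -x (1.57: straight out of the face) and on to +y; limit 2.4. It rubs (0.05 N m), has no spring and stays where it is left. With the pin in the loop the strap still swings out to about 0.2 rad before the pin stops it.
- hasp_end (a point): Centre of the rolled free end of the hasp (12 mm diameter, 52 mm high, z = 80 mm). Axes turn with the strap; y points to the hinge.
- loop (a point): Where the pin's axis belongs in the staple, at mid height of its bar: case's (-102, -70, 80) mm, 22 mm out from the face; axes as the case's. The staple is a level U of 8 mm round bar, legs 13 mm either side of this point in y (opening 18 mm), centre of its front bar 35 mm out from the face; opening in front of the shut strap 27 mm. The pin goes in if within 4 mm in x and y.
- pin_knob (a point): Centre of the knob of the retaining pin, which stands upright in a hole of the rack; z along the pin, up. Round black knob 28 mm diameter, 30 mm high; below it a steel neck 10 mm diameter, 20 mm long, then a collar 28 mm diameter, 6 mm thick. 96 mm above the table at the start. Seated, the collar rests on the staple and this point is 45 mm above the loop point.
- pin_foot (a point): Lower end of the same pin, 91 mm below the knob's centre. Its round steel shank, 10 mm diameter with a bevelled foot, runs 50 mm from here up to the collar. The whole pin is 106 mm long, about 0.11 kg.
- rack: Fixed dark wooden block 150 (x) x 60 (y) x 55 high mm, origin at the centre of its underside, with two upright through holes 15 mm wide at x = -45 and +45 mm; the pin stands in one and the nut driver in the other (either way round).
- driver: Nut driver standing in the rack's other hole: round amber handle 24 mm diameter and 85 mm long above the block, on a chrome shaft; its top is 140 mm above the table. Origin at the lower tip. Leave alone.
- cassette: Clear plastic data cassette lying flat, 69 x 109 x 18 mm, origin at the centre of its underside. Leave alone.
- pick: Stainless dental pick lying flat, 170 mm long (x), 8 mm thick, origin underneath its middle. Leave alone.
- dial: Amber bakelite control knob standing on the table, 42 mm diameter, 26 mm high, origin at the centre of its underside. Leave alone.
- board: Circuit board lying flat, 160 x 100 mm, 10 mm high with its chips, origin at the centre of its underside. Leave alone.
- spool: Solder spool, 60 mm diameter, 46 mm high, standing, origin at the centre of its underside. Leave alone.
Not all that is in view belongs to the job. What is shaped like the part that bears pin_knob but turquoise is not meant.

How it is judged (in metres and radians):
On the way, in this order (a step that is already met when the one before it is completed fails the run):
1. the hasp is swung shut over the staple, the pin not yet in the loop (value of joint hasp below 0.1 rad and horizontal distance between pin_knob and loop above 0.06 m), for 0.2 s.
2. the pin stands all the way down through the loop in front of the shut hasp, let go (x of pin_knob in the frame of loop between -0.02 and 0.02 m and y of pin_knob in the frame of loop between -0.012 and 0.012 m and z of pin_knob in the frame of loop between 0.035 and 0.052 m and angle between pin_knob's own z axis and vertical below 0.3 rad and value of joint hasp below 0.3 rad and contact force between the fingers and pin below 0.2 N), for 0.2 s.
3. the hasp's end is pulled so that the strap bears on the pin with more than 8 N (about 4 N at the rolled end), the fingers off the pin (all of step 2 and contact force between pin and hasp above 8 N and contact force between any of the fingers, the arm and hasp above 3 N and contact force between the arm and pin below 0.2 N), for 0.2 s.
At the end, for the whole second after the job is handed in: The pin stands down through the staple's loop in front of the shut hasp: its knob's centre 35 to 52 mm above the loop point, within 20 mm of it in x and 12 mm in y (case axes), leaning less than 0.3 rad; the hasp less than 0.3 rad open; pin and hasp at rest (x of pin_knob in the frame of loop between -0.02 and 0.02 m and y of pin_knob in the frame of loop between -0.012 and 0.012 m and z of pin_knob in the frame of loop between 0.035 and 0.052 m and angle between pin_knob's own z axis and vertical below 0.3 rad and value of joint hasp below 0.3 rad and linear speed of pin below 0.02 m/s and velocity of joint hasp between -0.05 and 0.05 rad/s); the robot touches nothing.
It fails at once if the tug or a blow loads the pin against the hasp with more than 60 N (about 30 N at the rolled end) (contact force between pin and hasp above 60 N).
It fails at once if another thing (nut driver, cassette, pick, amber knob, board, spool) is moved more than 30 mm (distance of any of cassette, pick, dial, driver, board, spool from where it was at the start of the episode above 0.03 m).
It also fails if it takes over 72 s, if anything falls off the work surface, if the arm or the gripper's body presses on something with over 40 N, if the wrist force passes 120 N, or if a joint passes its speed limit or range.

ROBOT

A 6-joint arm with a two-finger parallel gripper is mounted at the origin on the work surface. World frame = base frame: x ahead of the robot, y to its left, z up, the work surface at z = 0. Lengths are in mm, angles in rad, forces in N, time in s.
With the tool pointing down it reaches from about 350 to 875 mm from the base axis. Payload 4.2 kg.
Tool frame: the origin (TCP) lies at the very end of the fingers, on their centre line; the grasp point (between the pads) lies arm.pinch_z behind it (arm.pinch_z is the distance from the TCP to the grasp point, in mm); z points along the fingers, y is the line along which they close (so a half turn about z gives the same grasp; the last joint's range is limited). The gripper opens to 85 mm and grips with 20 to 120 N. Pads are 22 mm wide; open, the fingers measure 114 mm over their backs; the gripper's body (76 mm by 85 mm) begins 54 mm behind the grasp point. The pads swing forward as they close: fully open they stand 13 mm farther back than shut.
Start: joints at [1.575, 0.385, 0.008, 0, -1.194, -0.259], TCP at [157.501, 604.808, 231.312] pointing down, gripper open.
Joint ranges: [-3.14, 3.14], [-1.21, 2.06], [-1.07, 1.41], [-3.16, 2.05], [-2.99, -0.16], [-3.1, 3.1]. Speed limits (rad/s): [2.79, 2.79, 3.14, 3.14, 3.14, 3.14].

INTERFACE

Orientations are given as a 3x3 rotation matrix whose columns are the frame's x, y, z axes.
In Python, from bench import arm gives the robot as it stands.
- The arm moves only by the tool play_rows, never from a script. Its argument "plan" is a list that holds one entry, the list of rows, each a list of 4 numbers: the shift along the tool's x, y, z in units of 1000 mm (1.0 is 1000 mm), then the turn about the tool's z in units of 4 degrees (1.0 is 4 degrees). In form: [[[dx, dy, dz, twist], ...]]. A call has 1 to 12 rows; each row shifts and turns the commanded pose from where the row before left it, along the tool's axes as they then stand; what a row does not reach is not made up. A row lasts 1/12 s, in which the tool goes at most 41.7 mm and 7.16 degrees, less where a joint would pass 70% of its speed; a pose out of reach is approached as far as the arm can. A call with a number of a shift or a turn outside -1 to 1 is refused whole. A call with a gripper value outside its range is refused whole. "hand" is the finger opening in mm, from 0 to 85.4, set as the call begins (left out, the last holds). The fingers move at their own pace and stop on an object; "grip_force" is the grip in N (left out, the last holds). Time passes only in rows, so rows that do not move let the fingers close. It gives the time, the measured TCP pose, the force, the opening and the grip force at its end, in the units of the state.
- arm.state(): the state, without advancing time (a new reading comes with each control period).
- arm.grab_frame(name): name is "scene" or "top" or "wrist"; returns the picture (384x512x3 uint8, red, green, blue); there is no depth.
- arm.camera_model(name): a dict with "K" (3x3 intrinsics, pixels), "view" (4x4, takes a point from world to camera coordinates); the wrist camera has in their place "mount" (4x4, takes a point from camera to tool coordinates, whose origin is the TCP and whose axes are the flange's). Camera axes: x right, y down, z forward; pixel columns grow to the right and rows downward; lengths in mm; the calibration is good to about 2 mm. A picture is of the moment at which its call begins: read the wrist's pose just before it. camera_model takes no time and is no camera call.
- arm.close_job(): hands the job in; it is judged then, once.
The state is a dict: "t": time; "joint_positions": joint angles; "qd": joint speeds; "tau": joint torques, N m; "tool_pos": TCP position; "tcp_rot": TCP orientation; "force": force on the tool from outside, world axes, zero at the start; "moment": the same for the moment, N m; "finger_gap": finger opening in mm; "gripper_force": force on a finger pad.
Only numpy, scipy, OpenCV 4.12 (cv2) and the standard library are available. Lean on these libraries where they do the work, as an engineer would, in place of code of your own. Each camera call takes 0.05 s, during which the arm holds its last target. There are 200 camera calls.

## Working session

There is one attempt and no reset: what is moved stays moved. The work goes in short steps, Python scripts to look and compute and a tool call to move; the robot and the scene stay as the last step left them, time stands still between calls to the robot, and variables do not carry over. Pictures are saved under pics/ and viewed, at most 13 in all, crops included, and the job is handed in when it is done.

Besides the shell and the picture viewer there is one more tool, called after "Emit:" as name(argument=value, ...) on one line, values as JSON. play_rows: Moves the arm, as the interface text tells. Shifts and turns lie within -1 to 1; 1 stands for 1000 mm of shift or 4 degrees of turn. Its arguments: {"type":"object","properties":{"plan":{"type":"array"},"hand":{"type":"number"},"grip_force":{"type":"number"}},"required":["plan"]}

```bash
mkdir -p pics; ls
python3 - <<'E'
from bench import arm
import cv2,numpy as np
np.set_printoptions(precision=4,suppress=True)
s=arm.state();print(s, arm.pinch_z)
for n in("scene","top"):
    im=arm.grab_frame(n);cv2.imwrite(f"pics/{n}0.png",cv2.resize(im[:,:,::-1],(800,600),interpolation=cv2.INTER_CUBIC));np.save(n+"0.npy",im)
    m=arm.camera_model(n);print(n,m["K"],m["view"])
print(arm.camera_model("wrist"))
E
```

```text
pics
{'t': 0.0, 'joint_positions': array([ 1.5746,  0.3856,  0.0066, -0.0005, -1.194 , -0.2586]), 'qd': array([-0.0004,  0.0015,  0.0016,  0.0007, -0.0001,  0.0014]), 'tau': array([ -0.0001, -39.2283,  18.8399,   4.1861,  -0.0047,   0.    ]), 'tool_pos': array([157.362 , 604.2673, 230.2056]), 'tcp_rot': array([[ 0.9677, -0.2523, -0.0005],
       [-0.2523, -0.9677, -0.0022],
       [ 0.0001,  0.0022, -1.    ]]), 'force': array([ 0.0166, -0.3864, -0.3746]), 'moment': array([-0.0167,  0.016 , -0.034 ]), 'gripper_force': 0.0, 'finger_gap': 85.24029289939884} 18.700000000000003
scene [[470.935    0.     262.6476]
 [  0.     470.935  197.4236]
 [  0.       0.       1.    ]] [[  -0.7034    0.7108   -0.0054  431.7938]
 [   0.3984    0.388    -0.8311 -134.9479]
 [  -0.5886   -0.5867   -0.5561 1753.4859]
 [   0.        0.        0.        1.    ]]
top [[394.2096   0.     257.6381]
 [  0.     394.2096 190.1926]
 [  0.       0.       1.    ]] [[   0.0106   -0.9999    0.0114  -63.3593]
 [  -0.999    -0.0111   -0.0429  555.3082]
 [   0.043    -0.011    -0.999  1408.0649]
 [   0.        0.        0.        1.    ]]
{'K': array([[334.1532,   0.    , 264.0738],
       [  0.    , 334.1532, 194.9422],
       [  0.    ,   0.    ,   1.    ]]), 'mount': array([[   0.0007,   -0.9491,   -0.315 ,   80.8331],
       [   1.    ,    0.0008,   -0.0002,    0.7766],
       [   0.0004,   -0.315 ,    0.9491, -143.2222],
       [   0.    ,    0.    ,    0.    ,    1.    ]])}
```

View pics/scene0.png

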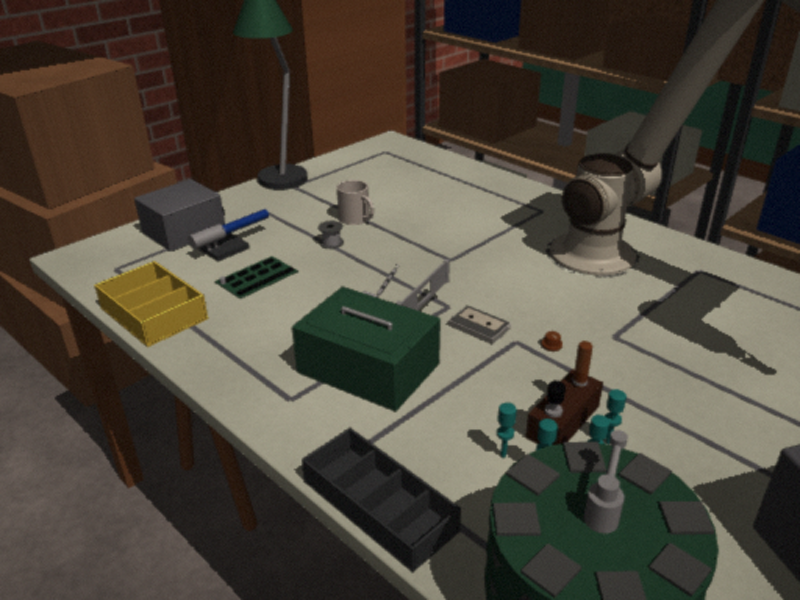

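View pics/top0.png

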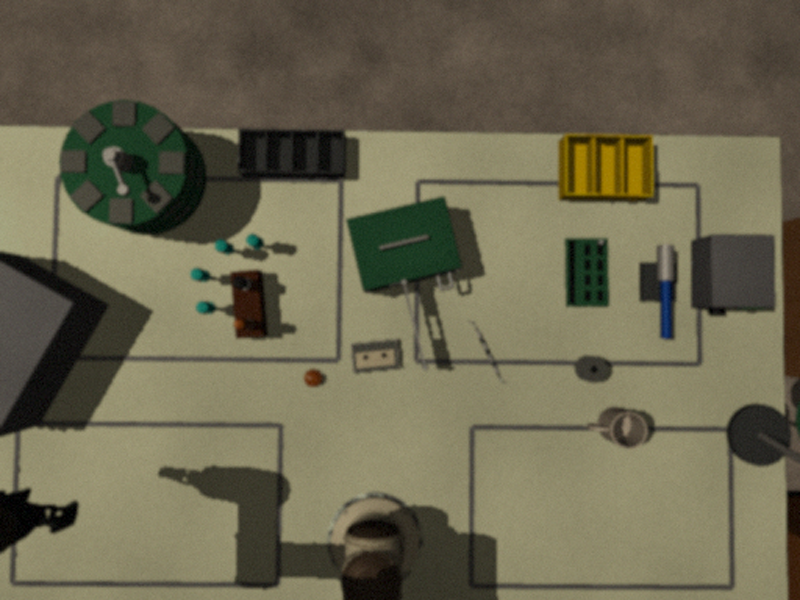

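Top view (800x600): cabinet at (405,243) with its front towards the robot and the hasp straight out to (425,365). The staple is at about (445,280) and the rack at (248,303), with the black knob at (245,280) and the driver at (238,322). The turquoise decoys stand left of the rack.

```bash
cat > h.py <<'E'
import numpy as np,cv2
from bench import arm
np.set_printoptions(precision=2,suppress=True)
def cam(n,s=None):
    m=arm.camera_model(n)
    if n!="wrist": V=np.array(m["view"]); return m["K"],np.linalg.inv(V)
    T=np.eye(4);T[:3,:3]=s["tcp_rot"];T[:3,3]=s["tool_pos"];return m["K"],T@m["mount"]
def onz(K,C,uv,z):
    d=C[:3,:3]@np.linalg.solve(K,[uv[0],uv[1],1.]);o=C[:3,3];return o+d*(z-o[2])/d[2]
def proj(K,C,p):
    q=np.linalg.inv(C)@np.append(p,1);q=K@q[:3];return q[:2]/q[2]
def rel(s,p): # shift in tool axes to bring TCP to p
    return s["tcp_rot"].T@(np.array(p)-s["tool_pos"])
E
python3 - <<'E'
from h import *
im=np.load("top0.npy");K,C=cam("top")
hsv=cv2.cvtColor(im,cv2.COLOR_RGB2HSV)
g=cv2.inRange(hsv,(45,90,20),(85,255,255));g[:,:215]=0;g[:,300:]=0;g[:115]=0;g[195:]=0
c=max(cv2.findContours(g,0,2)[0],key=cv2.contourArea);b=cv2.boxPoints(cv2.minAreaRect(c))
P=np.array([onz(K,C,p,108) for p in b]);print(b,P,[np.linalg.norm(P[i]-P[i-1]) for i in range(4)],P.mean(0))
for nm,p,z in(("knob",(156.5,181),108),("driver",(152,206),140),("end",(272,235),106),("staple",(289,183),80)):print(nm,onz(K,C,p,z))
E
```

```text
[[222.08 140.33]
 [284.5  125.65]
 [295.44 172.13]
 [233.02 186.82]] [[ 718.92   65.53  108.  ]
 [ 771.63 -144.93  108.  ]
 [ 614.18 -183.03  108.  ]
 [ 562.26   26.55  108.  ]] [np.float64(161.43106863499966), np.float64(216.95565961459155), np.float64(161.98832627543442), np.float64(215.92224998925136)] [666.75 -58.97 108.  ]
knob [578.92 283.23 108.  ]
driver [495.   288.24 140.  ]
end [ 402.22 -106.    106.  ]
staple [ 578.99 -164.1    80.  ]
```

Emit:
play_rows(plan=[[[0, 0, -0.04, 0], [0, 0, -0.04, 0], [0, 0, -0.04, 0], [0, 0.04, 0, 0], [0, 0.04, 0, 0], [0, 0.04, 0, 0]]], hand=60)

```text
t: 0.6
tool_pos: [126.8, 487.7, 350.8]
tcp_rot: [[0.968, -0.253, -0.001], [-0.253, -0.968, -0.0], [-0.001, 0.001, -1.0]]
force: [0.3, -0.8, 0.9]
finger_gap: 60.0
gripper_force: 0.0
```

Emit:
play_rows(plan=[[[0.04, 0.007, 0.007, 0], [0.04, 0.007, 0.007, 0], [0.04, 0.007, 0.007, 0], [0.04, 0.007, 0.007, 0], [0.04, 0.007, 0.007, 0], [0.04, 0.007, 0.007, 0], [0.04, 0.007, 0.007, 0], [0.04, 0.007, 0.007, 0], [0.04, 0.007, 0.007, 0], [0.04, 0.007, 0.007, 0], [0.04, 0.007, 0.007, 0], [0.04, 0.007, 0.007, 0]]])

```text
t: 1.6
tool_pos: [572.0, 285.1, 266.4]
tcp_rot: [[0.968, -0.252, -0.001], [-0.252, -0.968, -0.0], [-0.001, 0.001, -1.0]]
force: [-0.1, 0.3, 0.7]
finger_gap: 59.9
gripper_force: 0.0
```

Emit:
play_rows(plan=[[[0, 0, 0, -1.5], [0, 0, 0, -1.5], [0, 0, 0, -1.5], [0, 0, 0, -1.5], [0, 0, 0, -1.1], [0, 0, 0, 0], [0, 0, 0, 0]]])

```text
out of range: a turn must lie within [-1, 1]
```

Run:
```python
from h import *
s=arm.state();print(s["tool_pos"],s["tcp_rot"],s["joint_positions"])
im=arm.grab_frame("wrist");np.save("w1.npy",im);K,C=cam("wrist",s);np.save("w1C.npy",C)
print(proj(K,C,(579,283,108)))
cv2.imwrite("pics/w1.png",cv2.resize(im[:,:,::-1],(768,576),interpolation=cv2.INTER_CUBIC))
```

```text
[572.03 285.07 266.41] [[ 0.97 -0.25 -0.  ]
 [-0.25 -0.97 -0.  ]
 [-0.    0.   -1.  ]] [ 0.71  0.39  0.1  -0.   -1.29  0.6 ]
[263.45 167.62]
```

View pics/w1.png

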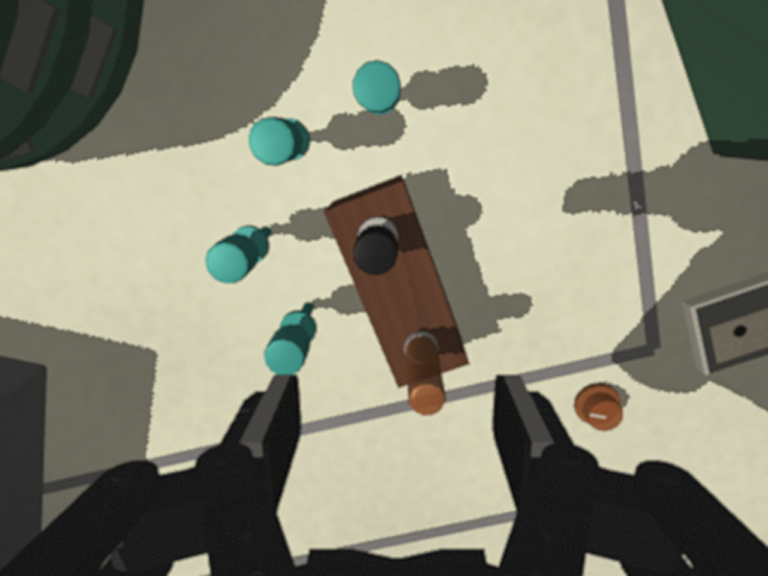

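Wrist view 1: the black knob's top is at (376,250) in the 768-wide picture. The driver is at (425,400) and the turquoise decoys are more than 90 px away.

Run:
```python
from h import *
im=np.load("w1.npy");C=np.load("w1C.npy");K=arm.camera_model("wrist")["K"]
roi=cv2.cvtColor(im,cv2.COLOR_RGB2HSV);m=((im.max(2)<62)&(im.max(2).astype(int)-im.min(2)<18)).astype(np.uint8)*255
m[:,:225]=0;m[:,280:]=0;m[:140]=0;m[190:]=0
m=cv2.morphologyEx(m,cv2.MORPH_OPEN,np.ones((3,3)))
c=max(cv2.findContours(m,0,1)[0],key=cv2.contourArea);(u,v),r=cv2.minEnclosingCircle(c)
print((u,v),r,cv2.boundingRect(c),cv2.fitEllipse(c))
p=onz(K,C,(u,v),111);print("knob top",p,"r mm",r/334*np.linalg.norm(p-C[:3,3]),"vs 14; ref bottom",onz(K,C,(u,v),96))
```

```text
(250.92250061035156, 166.47500610351562) 16.286806106567383 (236, 151, 29, 32) ((250.25454711914062, 166.43800354003906), (28.27418327331543, 32.01172637939453), 16.578990936279297)
knob top [583.64 293.64 111.  ] r mm 14.985949640645412 vs 14; ref bottom [580.29 295.13  96.  ]
```

Emit:
play_rows(plan=[[[0, 0, 0, -1], [0, 0, 0, -1], [0, 0, 0, -1], [0, 0, 0, -1], [0, 0, 0, -1], [0, 0, 0, -1], [0, 0, 0, -1], [0, 0, 0, 0]]], hand=0)

```text
t: 2.32
tool_pos: [570.3, 286.4, 266.7]
tcp_rot: [[0.973, 0.233, -0.001], [0.233, -0.973, -0.001], [-0.001, 0.0, -1.0]]
force: [-0.4, -0.7, -0.1]
finger_gap: -0.1
gripper_force: 0.0
```

Emit:
play_rows(plan=[[[-0.01, 0.0325, -0.002, 0], [-0.01, 0.0325, -0.002, 0], [-0.01, 0.0325, -0.002, 0], [-0.01, 0.0325, -0.002, 0], [-0.01, 0.0325, -0.002, 0], [-0.01, 0.0325, -0.002, 0], [-0.01, 0.0325, -0.002, 0], [-0.01, 0.0325, -0.002, 0], [-0.01, 0.0325, -0.002, 0], [-0.01, 0.0325, -0.002, 0], [-0.01, 0.0325, -0.002, 0], [-0.01, 0.0325, -0.002, 0]]])

```text
t: 3.32
tool_pos: [543.6, -122.3, 291.3]
tcp_rot: [[0.973, 0.23, -0.0], [0.23, -0.973, 0.0], [-0.0, -0.0, -1.0]]
force: [0.7, -0.7, -0.2]
finger_gap: -0.0
gripper_force: 0.0
```

Emit:
play_rows(plan=[[[0, 0, 0, 0], [0, 0, 0, 0]]])

```text
t: 3.48
tool_pos: [543.8, -122.4, 291.1]
tcp_rot: [[0.974, 0.227, -0.0], [0.227, -0.974, 0.0], [-0.0, -0.0, -1.0]]
force: [-0.1, -0.5, -0.1]
finger_gap: -0.0
gripper_force: 0.0
```

Run:
```python
from h import *
s=arm.state();print(s["tool_pos"],s["tcp_rot"],s["joint_positions"])
im=arm.grab_frame("wrist");np.save("w2.npy",im);K,C=cam("wrist",s);np.save("w2C.npy",C)
print(proj(K,C,(585,-152,84)))
cv2.imwrite("pics/w2.png",cv2.resize(im[:,:,::-1],(768,576),interpolation=cv2.INTER_CUBIC))
```

```text
[ 543.79 -122.38  291.06] [[ 0.97  0.23 -0.  ]
 [ 0.23 -0.97  0.  ]
 [-0.   -0.   -1.  ]] [ 0.07  0.23 -0.06 -0.   -1.28  1.73]
[300.38 131.8 ]
```

View pics/w2.png

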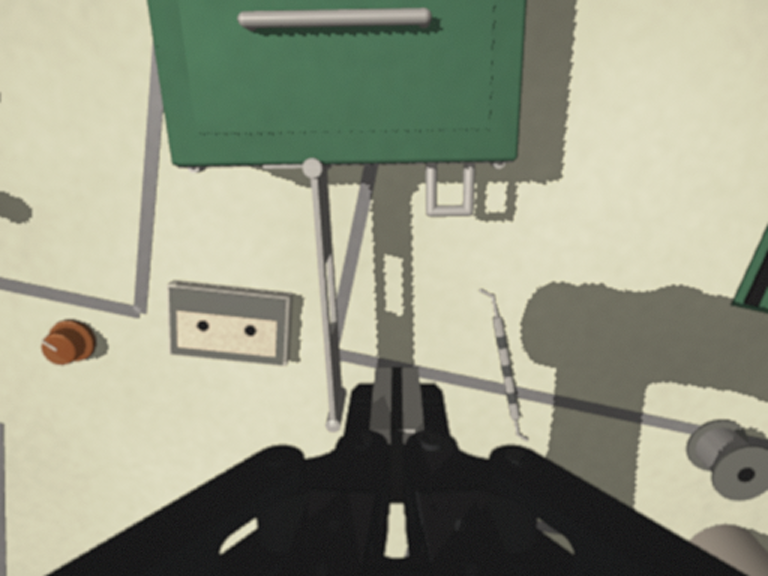

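Wrist view 2 (768 px wide): the case's front top edge runs from (173,163) to (517,158) and the hinge knuckle is at (312,168). The strap end is at (333,424). The staple's front bar is at (449,211) with legs at columns 431 and 469. The cassette is left of the strap and the pick is right of it.

Run:
```python
from h import *
im=np.load("w2.npy");C=np.load("w2C.npy");K=arm.camera_model("wrist")["K"]
hsv=cv2.cvtColor(im,cv2.COLOR_RGB2HSV)
g=cv2.inRange(hsv,(55,90,20),(90,255,255));g[115:]=0;g[:,:90]=0;g[:,370:]=0
us=np.r_[125:200,220:280,318:338];vs=[np.nonzero(g[:,u])[0].max()+.5 for u in us]
l=np.polyfit(us,vs,1);
for _ in range(3):
    e=np.array(vs)-np.polyval(l,us);k=abs(e)<1.;l=np.polyfit(us[k],np.array(vs)[k],1)
print("edge",l,k.sum())
rows=range(60,104);ur=[np.nonzero(g[v])[0].max()+.5 for v in rows];ul=[np.nonzero(g[v])[0].min()-.5 for v in rows]
lr=np.polyfit(rows,ur,1);ll=np.polyfit(rows,ul,1)
def X(q): 
    v=100.
    for _ in range(20): u=np.polyval(q,v);v=np.polyval(l,u)
    return onz(K,C,(u,v),108)
R,L=X(lr),X(ll);print("R",R,"L",L,np.linalg.norm(R-L),"L top only if visible")
yv=(L-R)/np.linalg.norm(L-R);xv=np.array([yv[1],-yv[0],0]);print("yaw",np.degrees(np.arctan2(xv[1],xv[0])))
o=R+110*yv+80*xv;o[2]=0;M=np.c_[xv,yv,[0,0,1]]
print("case",o,"loop",o+M@[-102,-70,80],"hinge",o+M@[-82,20,80])
for n,p,z in(("knuckle",(312,168),106),("end",(333,424),106)):print(n,M.T@(onz(K,C,np.array(p)/1.5,z)-o))
gr=((im.min(2)>100)&(im.max(2).astype(int)-im.min(2)<25)).astype(np.uint8)*255
b=np.zeros_like(gr);b[108:150,278:322]=gr[108:150,278:322]
c=max(cv2.findContours(b,0,1)[0],key=cv2.contourArea);x,y,w,h=cv2.boundingRect(c);print("staple box",x,y,w,h)
for p in((x,y+h-1),(x+w-1,y+h-1)):print(M.T@(onz(K,C,p,80)-o))
np.save("case.npy",np.c_[M,o])
```

```text
Traceback (most recent call last):
ValueError: zero-size array to reduction operation maximum which has no identity
```

```bash
cat > e.py <<'E'
from h import *
im=np.load("w2.npy");C=np.load("w2C.npy");K=arm.camera_model("wrist")["K"]
hsv=cv2.cvtColor(im,cv2.COLOR_RGB2HSV);print(hsv[90,150],hsv[100,125])
g=cv2.inRange(hsv,(55,60,15),(100,255,255));g[115:]=0;g[:,:90]=0;g[:,370:]=0
us=np.r_[125:195,222:280,318:338];vs=np.array([np.r_[-99,np.nonzero(g[:,u])[0]].max()+.5 for u in us]);l=np.array([0,107.])
for t in(4,2,1,1):
    k=abs(vs-np.polyval(l,us))<t;l=np.polyfit(us[k],vs[k],1)
print("edge",l,k.sum())
rows=range(60,104);ur=[np.nonzero(g[v])[0].max()+.5 for v in rows];ul=[np.nonzero(g[v])[0].min()-.5 for v in rows]
lr=np.polyfit(rows,ur,1);ll=np.polyfit(rows,ul,1)
def X(q): 
    v=100.
    for _ in range(20): u=np.polyval(q,v);v=np.polyval(l,u)
    return onz(K,C,(u,v),108)
R,L=X(lr),X(ll);print("R",R,"L",L,np.linalg.norm(R-L))
yv=(L-R)/np.linalg.norm(L-R);xv=np.array([yv[1],-yv[0],0]);print("yaw",np.degrees(np.arctan2(xv[1],xv[0])))
o=R+110*yv+80*xv;o[2]=0;M=np.c_[xv,yv,[0,0,1]]
print("case",o,"loop",o+M@[-102,-70,80],"hinge",o+M@[-82,20,80])
for n,p,z in(("knuckle",(312,168),106),("end",(333,424),106)):print(n,M.T@(onz(K,C,np.array(p)/1.5,z)-o))
gr=((im.min(2)>100)&(im.max(2).astype(int)-im.min(2)<25)).astype(np.uint8)*255
b=np.zeros_like(gr);b[108:150,278:322]=gr[108:150,278:322]
c=max(cv2.findContours(b,0,1)[0],key=cv2.contourArea);x,y,w,h=cv2.boundingRect(c);print("staple box",x,y,w,h)
for p in((x,y+h-1),(x+w-1,y+h-1)):print(M.T@(onz(K,C,p,80)-o))
np.save("case.npy",np.c_[M,o])
E
python3 e.py
```

```text
[ 68  81 107] [ 68  86 116]
edge [ -0.02 111.98] 148
R [ 619.91 -182.29  108.  ] L [567.35  27.42 108.  ] 216.19544643309692
yaw 14.071118532742576
case [670.77 -56.14   0.  ] loop [ 588.85 -148.84   80.  ] hinge [586.37 -56.68  80.  ]
knuckle [-83.32  18.85 106.  ]
end [-271.8    15.95  106.  ]
staple box 278 111 44 36
[-121.67  -48.98   80.  ]
[-122.4   -94.78   80.  ]
```

Emit:
play_rows(plan=[[[-0.033, -0.03, 0, 0], [-0.033, -0.03, 0, 0], [-0.032, -0.031, 0, 0], [0, 0, 0.038, 0], [0, 0, 0.038, 0], [0, 0, 0.038, 0], [0, 0, 0.038, 0], [0, 0, 0.038, 0], [0, 0, 0.033, 0], [0, 0, 0, 0]]])

```text
t: 4.37
tool_pos: [430.6, -59.0, 63.0]
tcp_rot: [[0.973, 0.231, -0.014], [0.231, -0.973, -0.002], [-0.014, -0.001, -1.0]]
force: [-1.1, 0.3, -0.6]
finger_gap: -0.1
gripper_force: 0.0
```

Run:
```python
from h import *
A=np.load("case.npy");M=A[:,:3];o=np.array([671.2,-58,0]);np.save("case.npy",np.c_[M,o])
s=arm.state();print(M.T@(s["tool_pos"]-o),s["force"],s["joint_positions"])
```

```text
[-233.61   57.53   63.05] [-1.07  0.32 -0.64] [ 0.24  0.29 -0.65 -0.   -0.64  1.57]
```

Emit:
play_rows(plan=[[[-0.002, 0.017, 0, 0], [-0.002, 0.017, 0, 0], [0.002, 0.019, 0, 0], [0.002, 0.019, 0, 0], [0.007, 0.018, 0, 0], [0.007, 0.018, 0, 0], [0.011, 0.016, 0, 0], [0.011, 0.016, 0, 0], [0.014, 0.013, 0, 0], [0.014, 0.013, 0, 0]]])

```text
t: 5.2
tool_pos: [537.9, -205.9, 70.7]
tcp_rot: [[0.973, 0.232, 0.002], [0.232, -0.973, -0.0], [0.002, 0.001, -1.0]]
force: [0.5, 0.5, -0.1]
finger_gap: -0.0
gripper_force: 0.2
```

Emit:
play_rows(plan=[[[0.017, 0.009, 0, 0], [0.017, 0.009, 0, 0], [0.01, 0.003, 0, 0], [0.01, 0.003, 0, 0], [0.005, 0.001, 0, 0], [0.005, 0, 0, 0], [0, 0, 0, 0], [0, 0, 0, 0]]])

```text
t: 5.87
tool_pos: [604.3, -214.9, 69.0]
tcp_rot: [[0.973, 0.232, 0.0], [0.232, -0.973, 0.0], [0.0, 0.0, -1.0]]
force: [-1.5, -0.7, 0.4]
finger_gap: 0.1
gripper_force: 0.0
```

Run:
```python
from h import *
A=np.load("case.npy");M=A[:,:3];o=A[:,3]
s=arm.state();print(M.T@(s["tool_pos"]-o),M.T@s["force"],s["joint_positions"],s["t"])
im=arm.grab_frame("wrist");np.save("w3.npy",im);cv2.imwrite("pics/w3.png",im[:,:,::-1])
```

```text
[-103.05 -135.91   69.  ] [-1.59 -0.27  0.43] [-0.09  0.56 -0.15 -0.   -0.87  1.9 ] 5.8667
```

View pics/w3.png

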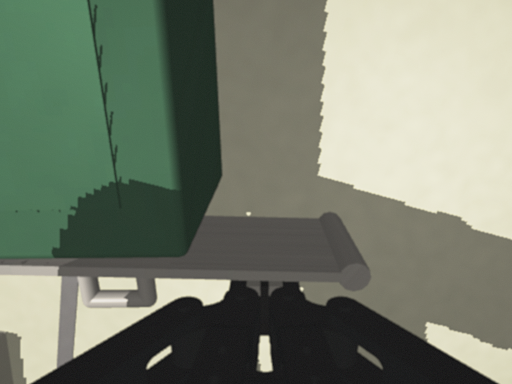

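Wrist view 3: the strap is almost flat on the front, with the staple through the slot at (118,290) and the rolled end at (345,275). I'll press it the last few millimetres.

Emit:
play_rows(plan=[[[0.002, 0, 0, 0], [0.002, 0, 0, 0], [0.002, 0, 0, 0], [0.002, 0, 0, 0], [0.001, 0, 0, 0], [0, 0, 0, 0]]])

```text
t: 6.42
tool_pos: [611.9, -213.5, 68.2]
tcp_rot: [[0.973, 0.232, -0.003], [0.232, -0.973, 0.0], [-0.003, -0.001, -1.0]]
force: [-4.2, 0.9, 2.4]
finger_gap: 0.2
gripper_force: 2.0
```

Emit:
play_rows(plan=[[[0.002, 0, 0, 0], [0, 0, 0, 0], [0, 0, 0, 0], [0, 0, 0, 0], [-0.015, 0, 0, 0], [-0.015, 0, 0, 0], [0, 0, -0.04, 0], [0, 0, -0.04, 0], [0, 0, -0.04, 0], [0, 0, -0.04, 0], [0.01, -0.03, -0.04, 0], [0.01, -0.03, 0, 0]]], hand=60)

```text
t: 7.42
tool_pos: [594.9, -164.4, 270.2]
tcp_rot: [[0.973, 0.229, 0.018], [0.229, -0.973, -0.003], [0.017, 0.008, -1.0]]
force: [2.3, -0.0, 1.2]
finger_gap: 59.8
gripper_force: 0.0
```

Emit:
play_rows(plan=[[[0, 0, 0, 0], [0, 0, 0, 0]]])

```text
t: 7.58
tool_pos: [591.6, -161.1, 261.8]
tcp_rot: [[0.972, 0.234, 0.003], [0.234, -0.972, 0.001], [0.003, 0.0, -1.0]]
force: [0.6, 0.2, 0.6]
finger_gap: 60.1
gripper_force: 0.0
```

Run:
```python
from h import *
A=np.load("case.npy");M=A[:,:3];o=A[:,3]
s=arm.state();print(M.T@(s["tool_pos"]-o),s["force"],s["t"])
im=arm.grab_frame("wrist");np.save("w4.npy",im);K,C=cam("wrist",s);np.save("w4C.npy",C)
print(proj(K,C,o+M@[-102,-70,80]))
cv2.imwrite("pics/w4.png",cv2.resize(im[:,:,::-1],(768,576),interpolation=cv2.INTER_CUBIC))
```

```text
[-102.28  -80.65  261.83] [0.58 0.21 0.59] 7.5833
[252.82 169.36]
```

View pics/w4.png

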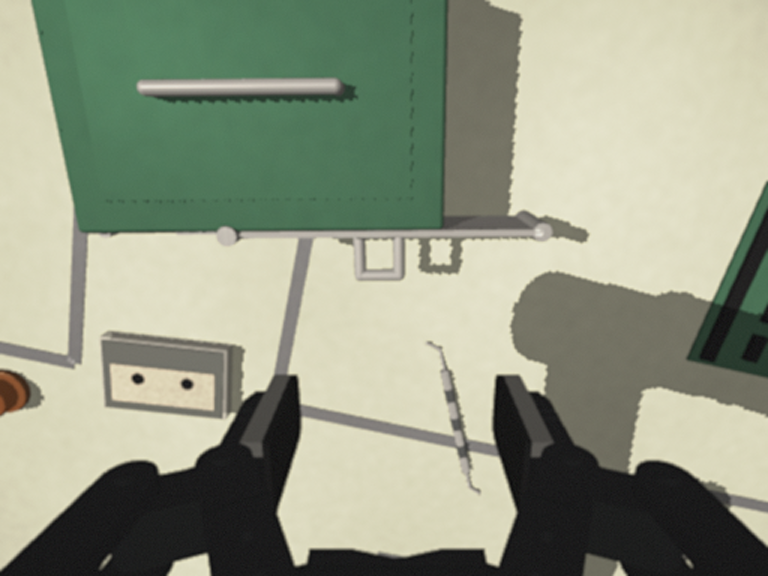

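Wrist view 4: the hasp is shut. The staple's legs are at columns about 359 and 400 and the centre of its front bar is at about (380,275). The strap end is at (542,231).

Run:
```python
from h import *
A=np.load("case.npy");M=A[:,:3];o=A[:,3]
C=np.load("w4C.npy");K=arm.camera_model("wrist")["K"];im=np.load("w4.npy")
for n,p,z in(("barL",(359,275),80),("barR",(400,275),80),("hinge",(227,236),106),("end",(542,231),106)):
    q=onz(K,C,np.array(p)/1.5-.17,z);print(n,q,M.T@(q-o))
print(im[176:190,253].tolist());print(im[174,232:274].mean(1).astype(int))
s=arm.state();print(rel(s,(583,294,266)))
```

```text
barL [ 572.04 -140.48   80.  ] [-116.23  -55.89   80.  ]
barR [ 578.54 -167.39   80.  ] [-116.47  -83.58   80.  ]
hinge [585.1 -57.7 106. ] [-83.44  21.22 106.  ]
end [ 632.81 -242.27  106.  ] [ -82.04 -169.4   106.  ]
[[223, 220, 195], [225, 222, 197], [223, 220, 191], [187, 183, 162], [158, 153, 143], [172, 166, 159], [192, 186, 178], [202, 195, 186], [191, 185, 175], [170, 164, 156], [162, 158, 145], [201, 196, 172], [223, 221, 193], [225, 222, 196]]
[212 212 211 200 185 187 194 188 168 144 114 126 183 215 217 216 215 214
 214 213 213 212 212 211 212 212 214 215 215 204 185 185 191 190 173 149
 121 129 184 216 217 215]
[  98.28 -445.3    -4.95]
```

Emit:
play_rows(plan=[[[0.008, -0.037, 0, 0], [0.008, -0.037, 0, 0], [0.008, -0.037, 0, 0], [0.008, -0.037, 0, 0], [0.008, -0.037, 0, 0], [0.008, -0.037, 0, 0], [0.008, -0.037, 0, 0], [0.008, -0.037, 0, 0], [0.008, -0.037, 0, 0], [0.008, -0.037, 0, 0], [0.008, -0.037, 0, 0], [0.008, -0.037, 0, 0]]])

```text
t: 8.63
tool_pos: [581.5, 292.6, 259.9]
tcp_rot: [[0.973, 0.231, -0.001], [0.231, -0.973, -0.001], [-0.001, 0.001, -1.0]]
force: [0.4, 0.4, 0.4]
finger_gap: 59.5
gripper_force: 0.0
```

Emit:
play_rows(plan=[[[0, 0, 0.02, 0], [0, 0, 0.02, 0], [0, 0, 0, 0], [0, 0, 0, 0]]])

```text
t: 8.97
tool_pos: [581.3, 290.6, 219.1]
tcp_rot: [[0.973, 0.231, -0.003], [0.231, -0.973, -0.003], [-0.003, 0.002, -1.0]]
force: [0.9, 0.1, 0.1]
finger_gap: 60.1
gripper_force: 0.0
```

Run:
```python
from h import *
s=arm.state();print(s["tool_pos"],s["tcp_rot"][:,2],s["t"])
im=arm.grab_frame("wrist");np.save("w5.npy",im);K,C=cam("wrist",s);np.save("w5C.npy",C)
pu=proj(K,C,(582.5,294,105));print(pu)
u0,v0=pu.astype(int)
m=((im.max(2)<62)&(im.max(2).astype(int)-im.min(2)<18)).astype(np.uint8)*255
w=np.zeros_like(m);w[v0-35:v0+35,u0-40:u0+40]=m[v0-35:v0+35,u0-40:u0+40]
w=cv2.morphologyEx(w,cv2.MORPH_OPEN,np.ones((3,3)))
c=max(cv2.findContours(w,0,1)[0],key=cv2.contourArea);b=cv2.boundingRect(c);print(b,cv2.minEnclosingCircle(c))
cu=(b[0]+(b[2]-1)/2);vb=b[1]+b[3]-.5
cr=im[v0-60:v0+60,u0-80:u0+80];cv2.imwrite("pics/w5.png",cv2.resize(cr[:,:,::-1],(640,480),interpolation=cv2.INTER_CUBIC));print("crop origin",u0-80,v0-60)
```

```text
[581.27 290.58 219.08] [-0. -0. -1.] 8.9667
[259.24 186.41]
(241, 166, 34, 39) ((256.98760986328125, 185.0371856689453), 19.274147033691406)
crop origin 179 126
```

View pics/w5.png

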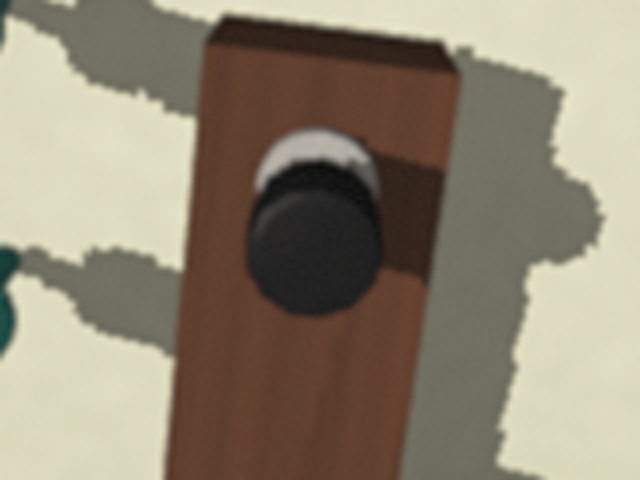

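Crop of wrist view 5: the knob's top disc is centred at crop pixel (314,252), about 135 px wide, and stands upright in the rack.

Run:
```python
from h import *
C=np.load("w5C.npy");K=arm.camera_model("wrist")["K"];s=arm.state()
p=onz(K,C,(257.2,188.6),111);print(p,"dia",135/4/334*np.linalg.norm(p-C[:3,3]));p[2]=82
print(rel(s,p),s["finger_gap"])
```

```text
[582.18 295.5  111.  ] dia 26.59526367568551
[  1.25  -4.61 138.87] 60.05186251536205
```

Emit:
play_rows(plan=[[[0.001, -0.0045, 0.028, 0], [0, 0, 0.028, 0], [0, 0, 0.028, 0], [0, 0, 0.028, 0], [0, 0, 0.026, 0], [0, 0, 0, 0]]])

```text
t: 9.52
tool_pos: [579.3, 293.8, 78.6]
tcp_rot: [[0.973, 0.23, -0.007], [0.23, -0.973, -0.005], [-0.008, 0.003, -1.0]]
force: [0.2, -1.2, -1.2]
finger_gap: 60.0
gripper_force: 0.0
```

Emit:
play_rows(plan=[[[0, 0, 0, 0], [0, 0, 0, 0], [0, 0, 0, 0], [0, 0, 0, 0], [0, 0, 0, 0], [0, 0, 0, 0]]], hand=15, grip_force=40)

```text
t: 10.02
tool_pos: [583.0, 297.0, 86.2]
tcp_rot: [[0.973, 0.233, 0.005], [0.233, -0.973, 0.003], [0.006, -0.001, -1.0]]
force: [0.6, -0.9, 6.9]
finger_gap: 26.9
gripper_force: 39.7
```

Emit:
play_rows(plan=[[[0, 0, 0, 0], [0, 0, 0, 0], [0, 0, -0.01, 0], [0, 0, -0.02, 0], [0, 0, -0.03, 0], [0, 0, -0.03, 0], [0, 0, -0.03, 0], [0, 0, -0.03, 0], [0, 0, 0, 0], [0, 0, 0, 0]]])

```text
t: 10.85
tool_pos: [581.5, 296.8, 236.0]
tcp_rot: [[0.973, 0.232, 0.004], [0.232, -0.973, 0.004], [0.004, -0.003, -1.0]]
force: [-0.8, -0.3, -2.5]
finger_gap: 26.9
gripper_force: 39.8
```

Run:
```python
from h import *
A=np.load("case.npy");M=A[:,:3];o=A[:,3]
s=arm.state();print(s["tool_pos"],s["tcp_rot"],s["force"],s["finger_gap"],s["t"])
im=arm.grab_frame("wrist");np.save("w6.npy",im);K,C=cam("wrist",s);np.save("w6C.npy",C)
print(proj(K,C,s["tool_pos"]+[0,0,31]))
cv2.imwrite("pics/w6.png",cv2.resize(im[144:384,160:370][:,:,::-1],(630,720)[:2] if 0 else (525,600),interpolation=cv2.INTER_CUBIC))
q=o+M@[-102.5,-69.7,0];q[2]=s["tool_pos"][2];print(rel(s,q))
```

```text
[581.52 296.83 235.98] [[ 0.97  0.23  0.  ]
 [ 0.23 -0.97  0.  ]
 [ 0.   -0.   -1.  ]] [-0.81 -0.27 -2.5 ] 26.90843854435985 10.85
[262.1  298.69]
[-96.67 436.84  -1.68]
```

View pics/w6.png

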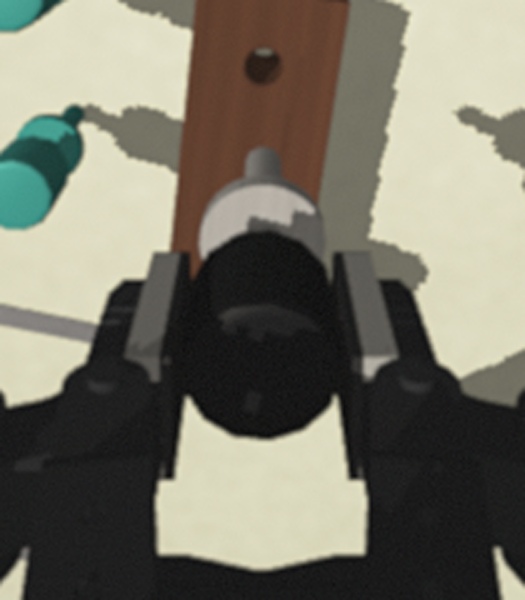

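Crop of wrist view 6: the pin is gripped upright. The collar spans crop x 199–326 with its upper edge at y≈183. The knob's lower edge is at y=438 and the shank is centred below it at x=264.

Run:
```python
from h import *
m=arm.camera_model("wrist");K=m["K"];T=m["mount"]
f=lambda x,y:(160+x/2.5-.3,144+y/2.5-.3)
print("collar far edge",onz(K,T,f(262.5,183),25),onz(K,T,f(262.5,183),30))
print("collar L/R",onz(K,T,f(199,232),25),onz(K,T,f(326,232),25))
print("knob near edge",onz(K,T,f(262,438),-25),"L/R",onz(K,T,f(187,355),-25),onz(K,T,f(337,355),-25))
print("foot",onz(K,T,f(263.5,150),81))
```

```text
collar far edge [12.14  0.99 25.  ] [10.11  1.   30.  ]
collar L/R [  0.45 -13.05  25.  ] [ 0.48 15.05 25.  ]
knob near edge [-14.24   0.88 -25.  ] L/R [  2.08 -11.43 -25.  ] [  2.11  13.15 -25.  ]
foot [-0.46  1.35 81.  ]
```

Emit:
play_rows(plan=[[[-0.008, 0.02, 0, 0], [-0.008, 0.037, 0, 0], [-0.008, 0.04, 0, 0], [-0.008, 0.04, 0, 0], [-0.008, 0.04, 0, 0], [-0.008, 0.04, 0, 0], [-0.008, 0.04, 0, 0], [-0.008, 0.04, 0, 0], [-0.008, 0.04, 0, 0], [-0.008, 0.04, 0, 0], [-0.008, 0.037, 0, 0], [-0.008, 0.022, 0, 0]]])

```text
t: 11.9
tool_pos: [587.6, -153.3, 230.8]
tcp_rot: [[0.973, 0.229, -0.004], [0.229, -0.973, 0.0], [-0.004, -0.001, -1.0]]
force: [0.4, 0.5, -0.8]
finger_gap: 26.9
gripper_force: 39.8
```

Emit:
play_rows(plan=[[[0, 0, 0.01, 0], [0, 0, 0.01, 0], [0, 0, 0.01, 0], [0, 0, 0, 0], [0, 0, 0, 0], [0, 0, 0, 0]]])

```text
t: 12.4
tool_pos: [589.2, -149.1, 203.0]
tcp_rot: [[0.972, 0.234, -0.0], [0.234, -0.972, -0.0], [-0.0, 0.0, -1.0]]
force: [-0.3, -0.2, -0.4]
finger_gap: 26.7
gripper_force: 39.8
```

Run:
```python
from h import *
A=np.load("case.npy");M=A[:,:3];o=A[:,3]
s=arm.state();print(s["tool_pos"],s["tcp_rot"],s["force"],s["finger_gap"],s["t"])
q=o+M@[-102.2,-68.8,0];q[2]=96+19;print(rel(s,q))
im=arm.grab_frame("wrist");K,C=cam("wrist",s)
cv2.imwrite("pics/w7.png",cv2.resize(im[90:330,130:400][:,:,::-1],(675,600),interpolation=cv2.INTER_CUBIC))
```

```text
[ 589.17 -149.15  202.97] [[ 0.97  0.23 -0.  ]
 [ 0.23 -0.97 -0.  ]
 [-0.    0.   -1.  ]] [-0.33 -0.15 -0.35] 26.68815870025078 12.4
[-0.45  0.32 87.97]
```

View pics/w7.png

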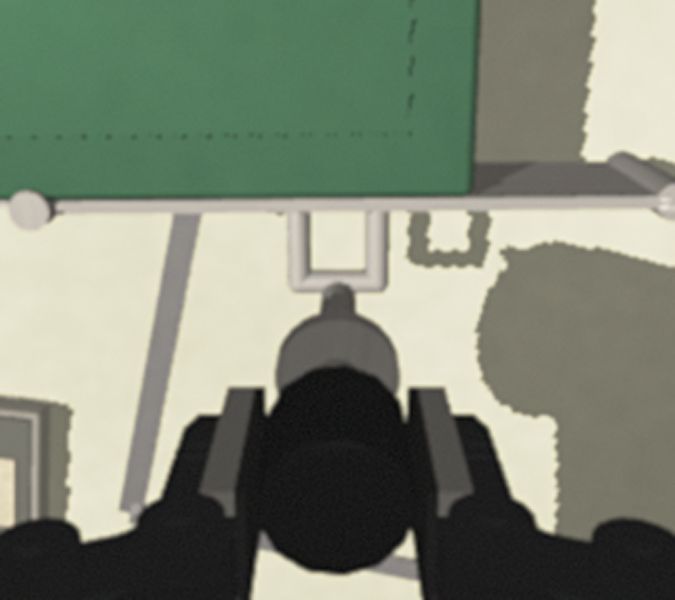

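Crop of wrist view 7: the shank at column 338 lines up with the middle of the staple (292–386). I'm lowering in stages.

Emit:
play_rows(plan=[[[0, 0, 0.012, 0], [0, 0, 0.012, 0], [0, 0, 0.01, 0], [0, 0, 0.006, 0], [0, 0, 0.005, 0], [0, 0, 0, 0], [0, 0, 0, 0]]])

```text
t: 13.03
tool_pos: [589.1, -150.2, 158.2]
tcp_rot: [[0.973, 0.232, 0.0], [0.232, -0.973, -0.0], [0.0, 0.0, -1.0]]
force: [0.2, -1.0, -0.7]
finger_gap: 26.8
gripper_force: 39.8
```

Emit:
play_rows(plan=[[[0, 0, 0.008, 0], [0, 0, 0.008, 0], [0, 0, 0.008, 0], [0, 0, 0.008, 0], [0, 0, 0.005, 0], [0, 0, 0, 0], [0, 0, 0, 0]]])

```text
t: 13.62
tool_pos: [588.7, -150.3, 120.5]
tcp_rot: [[0.973, 0.232, -0.001], [0.232, -0.973, -0.0], [-0.001, -0.0, -1.0]]
force: [1.3, 0.2, -0.5]
finger_gap: 26.6
gripper_force: 39.8
```

Emit:
play_rows(plan=[[[0, 0, 0.002, 0], [0, 0, 0.001, 0], [0, 0, 0, 0], [0, 0, 0, 0]]])

```text
t: 13.95
tool_pos: [588.9, -150.2, 118.2]
tcp_rot: [[0.973, 0.232, 0.0], [0.232, -0.973, -0.0], [0.0, 0.0, -1.0]]
force: [0.4, 0.5, -1.4]
finger_gap: 26.9
gripper_force: 39.8
```

Emit:
play_rows(plan=[[[0, 0, 0, 0], [0, 0, 0, 0], [0, 0, 0, 0], [0, 0, 0, 0], [0, 0, -0.02, 0], [0, 0, -0.03, 0], [0, 0, -0.03, 0], [0, 0, -0.03, 0], [0, 0, 0, 0], [0, 0, 0, 0]]], hand=55)

```text
t: 14.78
tool_pos: [589.9, -150.2, 230.6]
tcp_rot: [[0.973, 0.232, 0.005], [0.232, -0.973, -0.0], [0.005, 0.001, -1.0]]
force: [0.0, -0.4, -1.2]
finger_gap: 55.1
gripper_force: 0.0
```

Run:
```python
from h import *
A=np.load("case.npy");M=A[:,:3];o=A[:,3]
s=arm.state();print(s["tool_pos"],M.T@(s["tool_pos"]-o),s["force"],s["finger_gap"],s["t"])
im=arm.grab_frame("wrist");K,C=cam("wrist",s)
print("knob top seated at",2.5*(proj(K,C,o+M@[-102.5,-69.7,140])-[130,60]))
cv2.imwrite("pics/w8.png",cv2.resize(im[60:300,130:400][:,:,::-1],(675,600),interpolation=cv2.INTER_CUBIC))
```

```text
[ 589.9 -150.2  230.6] [-101.27  -69.67  230.6 ] [ 0.05 -0.4  -1.23] 55.13607072975393 14.7833
knob top seated at [332.85 352.21]
```

View pics/w8.png

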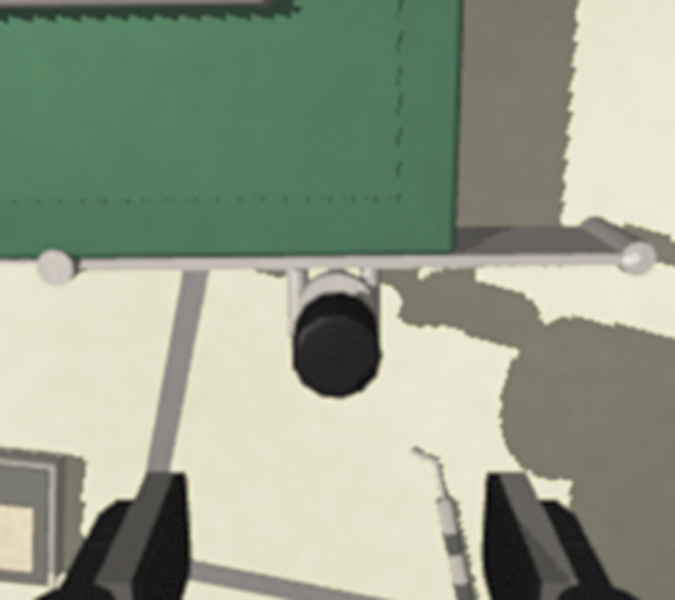

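Crop of wrist view 8: the pin is seated, with the knob's top at (337,355) against a predicted (333,352), and the strap is shut. Next is the tug from behind the strap's free end.

Emit:
play_rows(plan=[[[0.019, 0.025, 0, 0], [0.019, 0.025, 0, 0], [0.018, 0.025, 0, 0], [0, 0, 0, 0], [0, 0, 0, 0], [0, 0, 0.03, 0], [0, 0, 0.035, 0], [0, 0, 0.035, 0], [0, 0, 0.035, 0], [0, 0, 0.025, 0], [0, 0, 0, 0], [0, 0, 0, 0]]], hand=0)

```text
t: 15.83
tool_pos: [659.3, -209.6, 66.7]
tcp_rot: [[0.973, 0.233, -0.004], [0.233, -0.973, 0.0], [-0.004, -0.001, -1.0]]
force: [1.1, -0.6, 1.0]
finger_gap: 0.1
gripper_force: 0.0
```

Emit:
play_rows(plan=[[[-0.006, 0, 0, 0], [-0.006, 0, 0, 0], [-0.006, 0, 0, 0], [-0.006, 0, 0, 0], [-0.005, 0, 0, 0], [-0.004, 0, 0, 0], [0, 0, 0, 0], [0, 0, 0, 0]]])

```text
t: 16.5
tool_pos: [628.4, -218.0, 68.3]
tcp_rot: [[0.973, 0.232, 0.0], [0.232, -0.973, -0.0], [0.0, 0.0, -1.0]]
force: [-0.3, 0.3, -0.4]
finger_gap: -0.1
gripper_force: 0.0
```

```bash
cat > st.py <<'E'
from h import *
A=np.load("case.npy");M=A[:,:3];o=A[:,3]
s=arm.state();print(M.T@(s["tool_pos"]-o),M.T@s["force"],s["t"])
E
python3 st.py
```

```text
[ -80.38 -144.76   68.27] [-0.26  0.35 -0.41] 16.5
```

Emit:
play_rows(plan=[[[-0.004, 0, 0, 0], [-0.004, 0, 0, 0], [-0.003, 0, 0, 0], [-0.002, 0, 0, 0], [0, 0, 0, 0]]])

```text
t: 16.92
tool_pos: [615.4, -220.9, 67.9]
tcp_rot: [[0.973, 0.232, -0.001], [0.232, -0.973, 0.0], [-0.001, -0.0, -1.0]]
force: [-0.0, -0.1, -0.4]
finger_gap: -0.0
gripper_force: 0.0
```

Emit:
play_rows(plan=[[[-0.002, 0, 0, 0], [-0.001, 0, 0, 0], [0, 0, 0, 0]]])

```text
t: 17.17
tool_pos: [613.0, -221.5, 68.0]
tcp_rot: [[0.973, 0.232, 0.0], [0.232, -0.973, 0.0], [0.0, -0.0, -1.0]]
force: [0.3, 0.2, -0.7]
finger_gap: -0.1
gripper_force: 0.1
```

Emit:
play_rows(plan=[[[-0.002, 0, 0, 0], [-0.001, 0, 0, 0], [0, 0, 0, 0]]])

```text
t: 17.42
tool_pos: [610.0, -222.2, 68.0]
tcp_rot: [[0.973, 0.232, -0.0], [0.232, -0.973, 0.0], [-0.0, -0.0, -1.0]]
force: [-0.3, 0.7, 0.7]
finger_gap: 0.1
gripper_force: 0.1
```

Emit:
play_rows(plan=[[[-0.002, 0, 0, 0], [0, 0, 0, 0]]])

```text
t: 17.58
tool_pos: [608.8, -222.5, 68.1]
tcp_rot: [[0.973, 0.232, 0.002], [0.232, -0.973, 0.0], [0.002, 0.0, -1.0]]
force: [3.4, 1.6, -1.2]
finger_gap: -0.1
gripper_force: 1.3
```

Emit:
play_rows(plan=[[[-0.001, 0, 0, 0], [0, 0, 0, 0]]])

```text
t: 17.75
tool_pos: [608.4, -222.5, 68.1]
tcp_rot: [[0.973, 0.232, 0.003], [0.232, -0.973, 0.0], [0.003, 0.001, -1.0]]
force: [4.2, 2.7, -2.0]
finger_gap: 0.1
gripper_force: 2.2
```

Emit:
play_rows(plan=[[[-0.002, 0, 0, 0], [0, 0, 0, 0]]])

```text
t: 17.92
tool_pos: [607.8, -222.6, 68.3]
tcp_rot: [[0.973, 0.232, 0.006], [0.232, -0.973, 0.0], [0.006, 0.001, -1.0]]
force: [6.4, 4.0, -4.4]
finger_gap: -0.2
gripper_force: 3.5
```

Emit:
play_rows(plan=[[[-0.001, 0, 0, 0], [0, 0, 0, 0], [0, 0, 0, 0]]])

```text
t: 18.17
tool_pos: [607.5, -222.7, 68.3]
tcp_rot: [[0.973, 0.232, 0.007], [0.232, -0.973, 0.0], [0.007, 0.002, -1.0]]
force: [7.0, 4.5, -2.5]
finger_gap: -0.0
gripper_force: 4.0
```

Emit:
play_rows(plan=[[[-0.002, 0, 0, 0], [0, 0, 0, 0], [0, 0, 0, 0], [0, 0, 0, 0], [0, 0, 0, 0], [0, 0, 0, 0], [0, 0, 0, 0], [0, 0, 0, 0]]])

```text
t: 18.83
tool_pos: [607.0, -222.7, 68.3]
tcp_rot: [[0.972, 0.233, 0.01], [0.233, -0.973, 0.0], [0.01, 0.002, -1.0]]
force: [10.3, 5.2, -5.1]
finger_gap: -0.3
gripper_force: 5.4
```

Emit:
play_rows(plan=[[[0.003, 0, 0, 0], [0.006, 0, 0, 0], [0.008, 0, 0, 0], [0.008, 0, 0, 0], [0, 0, 0, 0], [0, 0, -0.02, 0], [0, 0, -0.035, 0], [0, 0, -0.035, 0], [0, 0, -0.035, 0], [-0.025, -0.035, -0.035, 0], [-0.025, -0.035, 0, 0], [0, 0, 0, 0]]])

```text
t: 19.83
tool_pos: [564.6, -167.0, 220.0]
tcp_rot: [[0.973, 0.233, -0.004], [0.233, -0.973, 0.002], [-0.003, -0.003, -1.0]]
force: [-0.6, -0.2, -1.2]
finger_gap: 0.5
gripper_force: 0.0
```

Emit:
play_rows(plan=[[[0, 0, 0, 0], [0, 0, 0, 0], [0, 0, 0, 0]]])

```text
t: 20.08
tool_pos: [571.4, -170.1, 219.1]
tcp_rot: [[0.973, 0.231, -0.0], [0.231, -0.973, -0.0], [-0.0, 0.0, -1.0]]
force: [-0.0, 0.1, 0.0]
finger_gap: -0.2
gripper_force: 0.0
```

Run:
```python
from h import *
A=np.load("case.npy");M=A[:,:3];o=A[:,3]
s=arm.state();print(s["tool_pos"],s["force"],s["t"])
im=arm.grab_frame("wrist");K,C=cam("wrist",s)
print("knob top seated at",1.5*proj(K,C,o+M@[-102.5,-69.7,140]))
cv2.imwrite("pics/w9.png",cv2.resize(im[:,:,::-1],(768,576),interpolation=cv2.INTER_CUBIC))
```

```text
[ 571.4  -170.1   219.08] [-0.03  0.11  0.02] 20.0833
knob top seated at [361.95 262.04]
```

View pics/w9.png

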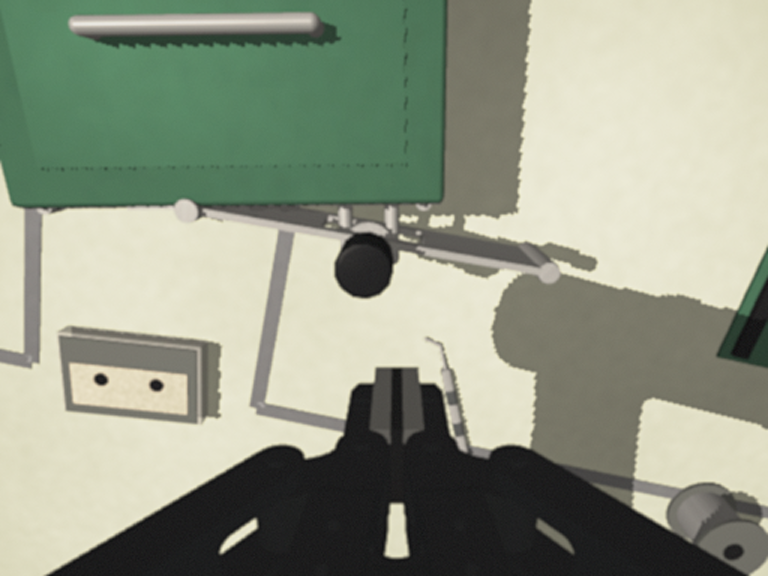

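Wrist view 9: the pin stands upright at (363,266) against an expected (362,262). The strap is held at about 0.2 rad, and the gripper is clear of everything.

```bash
python3 -c "
from bench import arm
print(arm.close_job())"
```

```text
the job is handed in; nothing more can be done
None
```

The hasp is shut over the staple with the pin seated in its loop; it held a pull of about 11 N for over half a second, the gripper is clear, and the job was handed in at about 20 s (no verdict was shown), with the strap left resting about 0.2 rad open against the pin.

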